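# Weigh two cast mallet heads by hand and present the steel-cored one

### The arm

A 6-joint arm with a two-finger parallel gripper is mounted at the origin on the work surface. World frame = base frame: x ahead of the robot, y to its left, z up, the work surface at z = 0. Lengths are in m, angles in rad, forces in N, time in s.
With the tool pointing down it reaches from about 0.3 to 0.95 m from the base axis. Payload 3.1 kg.
Tool frame: the origin (TCP) lies on the centre line of the jaws, within the pads' length; the fingertips stand 17 mm ahead of it and the grasp point (between the pads) lies 2 mm behind it (manip.tip_extent is the distance from the TCP to the fingertips, in m); z points along the fingers, y is the line along which they close (so a half turn about z gives the same grasp; the last joint's range is limited). The gripper opens to 85 mm and grips with 20 to 120 N. Pads are 22 mm wide; open, the fingers measure 114 mm over their backs; the gripper's body (76 mm by 85 mm) begins 54 mm behind the grasp point. The pads swing forward as they close: fully open they stand 13 mm farther back than shut.
Start: joints at [1.197, 0.308, 1.634, -0, 1.2, -0.07], TCP at [0.187, 0.596, 0.248] pointing down, gripper open.
Joint ranges: [-3.06, 3.06], [-0.79, 1.96], [0.05, 2.63], [-1.19, 4.34], [0.05, 2.64], [-2.94, 2.94]. Speed limits (rad/s): [2.79, 2.79, 3.14, 3.14, 3.14, 3.14].

### API

Orientations are given as [roll, pitch, yaw] about the fixed x, y, z axes, in that order (R = Rz(yaw) Ry(pitch) Rx(roll)).
In Python, from cell import manip, grab_frame, job, recognise, regions_of gives the robot as it stands. The module is installed in compiled form; this text tells all that it offers.
- The arm moves only by the tool send_rows, never from a script. Its argument "steps" is a list of rows, each an object with "gripper": the opening, from 0 (shut) to 1 (fully open); "delta_pos": the shift along the tool's x, y, z in m, a list of three; "yaw": the turn about the tool's z in degrees. In form: [{"gripper": gripper, "delta_pos": [tx, ty, tz], "yaw": yaw}, ...]. A call has 1 to 12 rows; each row is the pose to reach, as a shift and turn from the pose commanded when the call began, along the tool's axes at that moment; what a row does not reach only later rows make up. A row lasts 1/10 s, in which the tool goes at most 50 mm and 8.59 degrees, less where a joint would pass 70% of its speed; a pose out of reach is approached as far as the arm can. A call with a gripper value outside its range is refused whole. The fingers move at their own pace and stop on an object; "squeeze" is the grip in N (left out, the last holds). Time passes only in rows, so rows that repeat a pose let the fingers close. It gives the time, the measured TCP pose, the force, the opening and the grip force at its end, in the units of the state.
- manip.get_state(): the state, without advancing time (a new reading comes with each control period).
- grab_frame(name): name is "side" or "top"; returns a dict with "color" (420x560x3 uint8, blue, green, red), "mtx" (3x3 intrinsics, pixels), "rvec" (rotation vector, rad) and "tvec" (3), from world to camera coordinates, as OpenCV has them. Camera axes: x right, y down, z forward; pixel columns grow to the right and rows downward; lengths in m; the calibration is good to about 2 mm. A picture is of the moment at which its call begins. There is no depth.
- job.sign_off(): hands the job in; it is judged then, once.
Trained networks look in the newest picture that a camera, given by its name, has taken for a name from the list of things; names that differ only in an ending like _2 or _b are one class to them, and where a whole thing is asked for, a point or a joint stands for the part that bears it (a point fixed in the world has none). Each returns a list of dicts, best first, with "p" (0 to 1); they miss things now and then, are a little off and sometimes report something else, mostly with a low value. They report only what shows in the picture. A call takes as long as a camera call. They do not tell look-alikes from the thing itself.
- recognise(camera, label): "xyz" ([x, y, z] in m, in world coordinates, good to about 4 mm: the middle of the surface that is visible of it).
- regions_of(camera, label): "mask" (420x560 bool, what is visible of it).
The state is a dict: "clock": time; "joints": joint angles; "joint_velocities": joint speeds; "joint_torque": joint torques, N m; "tool_pos": TCP position; "tcp_rot": TCP orientation; "force": force on the tool from outside, world axes, zero at the start; "wrist_torque": the same for the moment, N m; "opening": finger opening in m; "finger_force": force on a finger pad.
Only numpy, scipy, OpenCV 4.12 (cv2) and the standard library are available. Lean on these libraries where they do the work, as an engineer would, in place of code of your own. Each camera call takes 0.05 s, during which the arm holds its last target. There are 200 camera calls.

### The job

Two look-alike mallet heads sit in the plywood mould; one was cast round a steel core and is heavier. Lift the head in the robot's left cavity clear of the mould for a second to feel its weight and set it back in its cavity, then lift and feel the right one. Finish while still holding the heavier head in the gripper, still and level, about a hand's breadth above the middle of the dark hafting block, with the lighter one fully seated in the mould and everything else left where it was.

Things in the scene. Friction and masses are not known exactly. Their poses are not given: they have to be found in the camera images.
- head_1_center (a point): centre (half-way up; z = 45 mm seated) of one of two look-alike grey plastic mallet heads: 110 (x) x 50 (y) x 60 mm high, with a 30 x 28 mm eye through it from top to bottom. It stands in a mould cavity, long axis along it, 45 mm proud of the mould; grip it across the 50 mm. The heavier may be in either cavity and looks no different: 0.25 to 0.85 kg, at least 0.16 kg apart
- head_2_center (a point): centre (half-way up; z = 45 mm seated) of one of two look-alike grey plastic mallet heads: 110 (x) x 50 (y) x 60 mm high, with a 30 x 28 mm eye through it from top to bottom. It stands in a mould cavity, long axis along it, 45 mm proud of the mould; grip it across the 50 mm. The heavier may be in either cavity and looks no different: 0.25 to 0.85 kg, at least 0.16 kg apart
- cavity_left (a point): centre of the mouth (z = 30 mm) of the mould cavity on the robot's left (larger y); its x runs along the cavity, z is up. The cavity is 116 x 56 mm, 15 mm deep: a seated head has 3 mm of play all round, its underside at z = 15 mm. The cavity centres are 136 mm apart
- cavity_right (a point): centre of the mouth (z = 30 mm) of the mould cavity on the robot's right (smaller y); its x runs along the cavity, z is up. The cavity is 116 x 56 mm, 15 mm deep: a seated head has 3 mm of play all round, its underside at z = 15 mm. The cavity centres are 136 mm apart
- mould: the plywood mould, 160 (x) x 270 (y) x 30 mm, fixed to the bench, turned up to 0.35 rad; origin at the centre of its underside, axes as its cavities' axes
- head_1: the whole of that mallet head; origin at the centre of its underside
- head_2: the whole of that mallet head; origin at the centre of its underside
- hafting_top (a point): centre of the top face of the hafting block (z = 40 mm), a dark wooden block 90 (x) x 130 (y) x 40 mm, with a 36 mm square hole down its middle, fixed to the bench beside the mould
- sanding_block: bystander: cork sanding block, 91 x 36 x 33 mm; loose, to be left alone; origin on its underside
- wax_tin: bystander: low brass-coloured tin, 68 mm across, 40 mm high; loose, to be left alone; origin on its underside
- offcut: bystander: pale wood offcut, 90 x 50 x 20 mm; loose, to be left alone; origin on its underside
- screwdriver: bystander: screwdriver, 170 mm long, lying; loose, to be left alone; origin on its underside
- handle: bystander: pale wooden mallet handle, 310 x 30 x 26 mm, lying; loose, to be left alone; origin on its underside
- glue: bystander: white glue bottle, 60 mm across, 150 mm high; loose, to be left alone; origin on its underside
- hammer: bystander: hammer, 280 mm long, lying; loose, to be left alone; origin on its underside
- screw_jar: bystander: jar with a steel lid, 66 mm across, 75 mm high; loose, to be left alone; origin on its underside
Not all that is in view belongs to the job. What is shaped like the head_2 but blue, pink or red is not meant.

How it is judged:
On the way, in this order (a step that is already met when the one before it is completed fails the run):
1. the left cavity's head is held clear above the mould while the other sits in the right cavity (((height (world z) of head_1_center above 0.075 m and contact force between the fingers and head_1 above 0.5 N and contact force between head_1 and mould below 0.1 N and horizontal distance between head_2_center and cavity_right below 0.008 m and height (world z) of head_2_center below 0.051 m and angle between head_2_center's own z axis and vertical below 0.1 rad) or (height (world z) of head_2_center above 0.075 m and contact force between the fingers and head_2 above 0.5 N and contact force between head_2 and mould below 0.1 N and horizontal distance between head_1_center and cavity_right below 0.008 m and height (world z) of head_1_center below 0.051 m and angle between head_1_center's own z axis and vertical below 0.1 rad))), for 0.4 s.
2. the left head is back in the left cavity and the right cavity's head is held clear above the mould (((height (world z) of head_2_center above 0.075 m and contact force between the fingers and head_2 above 0.5 N and contact force between head_2 and mould below 0.1 N and horizontal distance between head_1_center and cavity_left below 0.008 m and height (world z) of head_1_center below 0.051 m and angle between head_1_center's own z axis and vertical below 0.1 rad) or (height (world z) of head_1_center above 0.075 m and contact force between the fingers and head_1 above 0.5 N and contact force between head_1 and mould below 0.1 N and horizontal distance between head_2_center and cavity_left below 0.008 m and height (world z) of head_2_center below 0.051 m and angle between head_2_center's own z axis and vertical below 0.1 rad))), for 0.4 s.
At the end, for the whole second after the job is handed in: Held still in the fingers: the heavier head, level within 0.25 rad, centre within 40 mm sideways of the hafting block's middle and 105 to 240 mm above the bench. The other, pressing on the mould with under 4.6 N (so the lighter), sits untouched and fully down in a cavity, within 8 mm (((horizontal distance between head_1_center and hafting_top below 0.04 m and height (world z) of head_1_center between 0.105 and 0.24 m and angle between head_1_center's own z axis and vertical below 0.25 rad and contact force between the fingers and head_1 above 0.5 N and linear speed of head_1 below 0.03 m/s and ((horizontal distance between head_2_center and cavity_left below 0.008 m and height (world z) of head_2_center below 0.051 m and angle between head_2_center's own z axis and vertical below 0.1 rad) or (horizontal distance between head_2_center and cavity_right below 0.008 m and height (world z) of head_2_center below 0.051 m and angle between head_2_center's own z axis and vertical below 0.1 rad)) and contact force between head_2 and mould between 1.5 and 4.6 N and linear speed of head_2 below 0.02 m/s and contact force between each of the arm, the fingers and head_2 below 0.1 N) or (horizontal distance between head_2_center and hafting_top below 0.04 m and height (world z) of head_2_center between 0.105 and 0.24 m and angle between head_2_center's own z axis and vertical below 0.25 rad and contact force between the fingers and head_2 above 0.5 N and linear speed of head_2 below 0.03 m/s and ((horizontal distance between head_1_center and cavity_left below 0.008 m and height (world z) of head_1_center below 0.051 m and angle between head_1_center's own z axis and vertical below 0.1 rad) or (horizontal distance between head_1_center and cavity_right below 0.008 m and height (world z) of head_1_center below 0.051 m and angle between head_1_center's own z axis and vertical below 0.1 rad)) and contact force between head_1 and mould between 1.5 and 4.6 N and linear speed of head_1 below 0.02 m/s and contact force between each of the arm, the fingers and head_1 below 0.1 N))); the arm keeps its last pose, push and grip.
It fails at once if a bystander is moved more than 30 mm (distance of any of sanding_block, wax_tin, offcut, screwdriver, handle, glue, hammer, screw_jar from where it was at the start of the episode above 0.03 m).
It fails at once if a mallet head is tipped over (angle between any of head_1_center, head_2_center's own z axis and vertical above 0.8 rad).
It also fails if it takes over 70 s, if anything falls off the work surface, if the arm or the gripper's body presses on something with over 40 N, if the wrist force passes 120 N, or if a joint passes its speed limit or range.

## Working session

There is one attempt and no reset: what is moved stays moved. The work goes in short steps, Python scripts to look and compute and a tool call to move; the robot and the scene stay as the last step left them, time stands still between calls to the robot, and variables do not carry over. Pictures are saved under pics/ and viewed, at most 10 in all, crops included, and the job is handed in when it is done.

Besides the shell and the picture viewer there is one more tool, called after "Call:" as name(argument=value, ...) on one line, values as JSON. send_rows: Moves the arm, as the interface text tells. Its arguments: {"type":"object","properties":{"steps":{"type":"array","items":{"type":"object","properties":{"gripper":{"type":"number"},"delta_pos":{"type":"array","items":{"type":"number"}},"yaw":{"type":"number"}}}},"squeeze":{"type":"number"}},"required":["steps"]}

```bash
mkdir -p pics
python3 - <<'E'
from cell import manip, grab_frame, recognise
import cv2,numpy as np
s=manip.get_state();print({k:np.round(v,3).tolist() for k,v in s.items()},manip.tip_extent)
f={n:grab_frame(n) for n in("side","top")}
for n in f: cv2.imwrite(f"pics/{n}0.png",f[n]["color"])
for n in f:
  for l in("head_1","head_1_center","cavity_left","cavity_right","hafting_top","mould","glue","screw_jar","hammer","handle"):
    try: print(n,l,[(np.round(d["xyz"],3).tolist(),round(d["p"],2)) for d in recognise(n,l)])
    except Exception as e: print(n,l,e)
E
```

```text
{'clock': 0.0, 'joints': [1.197, 0.309, 1.635, -0.0, 1.2, -0.07], 'joint_velocities': [0.003, 0.001, 0.001, 0.0, 0.0, 0.0], 'joint_torque': [0.001, -41.526, -27.667, 0.0, 0.01, 0.0], 'tool_pos': [0.187, 0.596, 0.247], 'tcp_rot': [-3.139, -0.0, 2.838], 'force': [0.992, 0.642, 0.039], 'wrist_torque': [-0.045, -0.012, -0.036], 'finger_force': 0.0, 'opening': 0.085} 0.017
side head_1 [([0.333, 0.108, 0.043], 0.9), ([0.372, -0.438, 0.053], 0.79), ([0.707, -0.361, 0.053], 0.59), ([0.496, -0.244, 0.059], 0.57), ([0.279, -0.229, 0.051], 0.57)]
side head_1_center [([0.491, -0.247, 0.065], 0.55)]
side cavity_left [([0.472, -0.238, 0.032], 0.85), ([0.551, 0.111, 0.042], 0.61)]
side cavity_right [([0.471, -0.242, 0.03], 0.64)]
side hafting_top [([0.549, 0.116, 0.041], 0.65)]
side mould [([0.47, -0.246, 0.033], 0.57)]
side glue [([0.531, -0.441, 0.079], 0.68)]
side screw_jar [([0.715, -0.147, 0.053], 0.7)]
side hammer [([0.52, 0.439, 0.02], 0.73)]
side handle [([0.788, 0.102, 0.022], 0.7)]
top head_1 [([0.283, -0.21, 0.062], 0.91), ([0.386, -0.416, 0.061], 0.89), ([0.337, 0.116, 0.061], 0.88), ([0.522, -0.088, 0.078], 0.65), ([0.713, -0.332, 0.058], 0.56), ([0.503, -0.221, 0.074], 0.55), ([0.508, -0.158, 0.036], 0.33)]
top head_1_center [([0.509, -0.226, 0.072], 0.8)]
top cavity_left [([0.505, -0.222, 0.075], 0.7), ([0.507, -0.152, 0.028], 0.64)]
top cavity_right [([0.508, -0.158, 0.033], 0.62)]
top hafting_top [([0.557, 0.14, 0.043], 0.68), ([0.654, 0.121, 0.024], 0.25)]
top mould [([0.514, -0.154, 0.028], 0.76)]
top glue [([0.54, -0.414, 0.103], 0.77)]
top screw_jar [([0.719, -0.133, 0.078], 0.9)]
top hammer [([0.539, 0.444, 0.025], 0.9)]
top handle [([0.79, 0.113, 0.022], 0.77)]
```

View pics/top0.png

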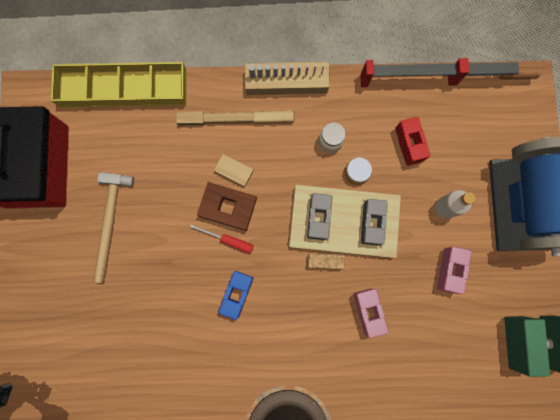

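View pics/side0.png

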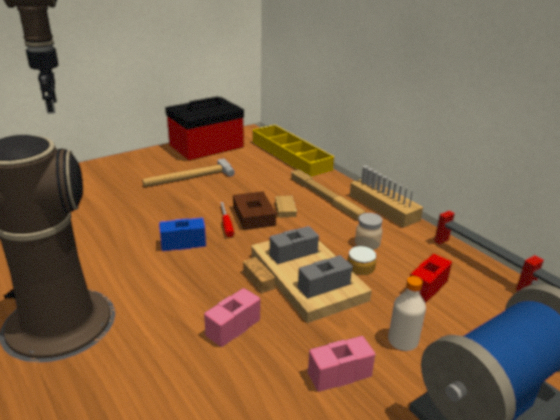

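The top view shows two grey heads in the mould, at (319,216) for the left and (375,222) for the right. The hafting block is at (228,207). Things that could be taken for the heads: the blue one at (236,295), the pink ones at (371,313) and (455,270), and the red one at (413,141). By the description I choose the grey ones. Next I'll fit the known boxes to the masks and check in a crop.

```bash
cat > h.py <<'E'
from cell import manip, grab_frame, recognise, regions_of
import cv2,numpy as np
from scipy.optimize import minimize
def proj(P,f): return cv2.projectPoints(np.float64(P).reshape(-1,3),f["rvec"],f["tvec"],f["mtx"],None)[0].reshape(-1,2)
def box(p,L,W,z0,z1):
    x,y,a=p;c,s=np.cos(a),np.sin(a)
    return np.array([[x+c*u-s*v,y+s*u+c*v,z] for z in(z0,z1) for u,v in((L/2,W/2),(-L/2,W/2),(-L/2,-W/2),(L/2,-W/2))])
def sil(p,dims,f,S=4):
    m=np.zeros((420*S,560*S),np.uint8)
    h=cv2.convexHull(((proj(box(p,*dims),f)+.5)*S).astype(np.float32))
    cv2.fillConvexPoly(m,np.int32(np.round(h*16)),1,shift=4);return m
def fit(mask,dims,f,p0):
    M=cv2.resize(mask.astype(np.uint8),None,fx=4,fy=4,interpolation=cv2.INTER_NEAREST)
    h=cv2.convexHull(cv2.findNonZero(M));M[:]=0;cv2.fillConvexPoly(M,h,1)
    def c(p):
        m=sil(p,dims,f);return 1-(m&M).sum()/(m|M).sum()
    p0=np.array(p0,float);best=None
    for da in(0,.15,-.15):
        q=p0+[0,0,da]
        r=minimize(c,q,method="Nelder-Mead",options=dict(initial_simplex=[q,q+[.01,0,0],q+[0,.01,0],q+[0,0,.08]],xatol=2e-4,fatol=1e-4,maxiter=120))
        if best is None or r.fun<best.fun: best=r
    return best.x,best.fun
E
python3 - <<'E'
from h import *
f=grab_frame("top");img=f["color"]
def get(l,xy):
    o=[]
    for d in regions_of("top",l):
        m=d["mask"];ys,xs=np.nonzero(m)
        if len(xs) and np.hypot(xs.mean()-xy[0],ys.mean()-xy[1])<15:o.append((d["p"],m))
    return o[0][1] if o else None
vis=cv2.resize(img,None,fx=4,fy=4,interpolation=cv2.INTER_CUBIC)
hsv=cv2.cvtColor(img,cv2.COLOR_BGR2HSV)
g=((hsv[...,1]<70)&(hsv[...,2]<170)).astype(np.uint8)
for n,l,xy,dims,p0 in[("mould","mould",(345,222),(.16,.27,0,.03),(.513,-.155,-.05)),
 ("L","head_1",(319,216),(.11,.05,.03,.075),(.522,-.09,-.05)),("R","head_1",(375,222),(.11,.05,.03,.075),(.508,-.224,-.05)),
 ("haft","hafting_top",(228,207),(.09,.13,0,.04),(.555,.135,-.2))]:
    ms=[("net",get(l,xy))]
    if n in"LR":
        m=np.zeros_like(g);x,y=xy;m[y-32:y+32,x-18:x+18]=g[y-32:y+32,x-18:x+18]
        k=cv2.connectedComponentsWithStats(m);i=1+k[2][1:,4].argmax();ms.append(("col",k[1]==i))
    for w,m in ms:
        if m is None: print(n,w,"none");continue
        p,c=fit(m,dims,f,p0);print(n,w,np.round(p,4),round(c,3),m.sum())
        cv2.polylines(vis,[np.int32((proj(box(p,*dims)[4:],f)+.5)*4)],True,(0,255,0) if w=="net" else (255,0,255),1)
cv2.imwrite("pics/fit.png",vis[640:1080,780:1580])
s=manip.get_state();print(s["tool_pos"],s["tcp_rot"])
print({l:[np.round(d["xyz"],3).tolist() for d in recognise("top",l)[:1]] for l in("sanding_block","wax_tin","screwdriver","offcut")})
E
```

```text
mould net [ 0.5163 -0.1572 -0.1186] 0.021 4648
L net [ 0.5247 -0.0891 -0.1135] 0.077 951
L col [ 0.5263 -0.0893 -0.1204] 0.034 860
R net [ 0.5081 -0.225  -0.1174] 0.064 1047
R col [ 0.5097 -0.2255 -0.1287] 0.038 990
haft net [ 0.5625  0.1421 -0.3071] 0.04 1788
[0.18699282 0.59637835 0.24827463] [ 3.14158633e+00 -1.48341816e-05  2.83779647e+00]
{'sanding_block': [[0.411, -0.105, 0.035]], 'wax_tin': [[0.64, -0.195, 0.039]], 'screwdriver': [[0.469, 0.129, 0.02]], 'offcut': [[0.654, 0.124, 0.022]]}
```

View pics/fit.png

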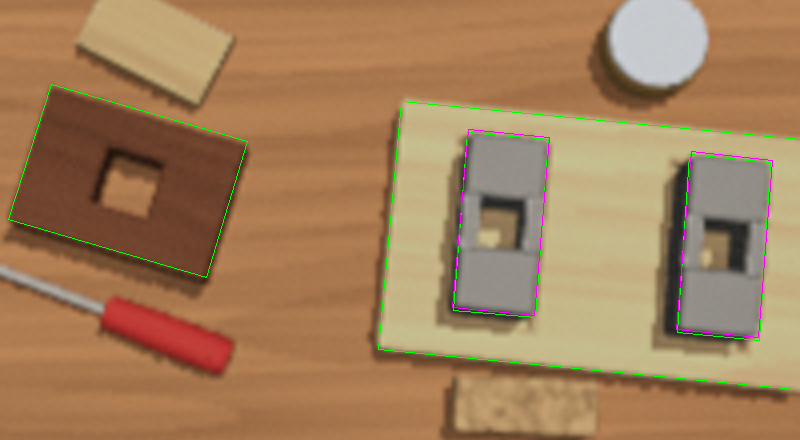

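The fits agree: the mould's yaw is -0.119, and both heads lie within 2 mm of their cavity centres (136 mm apart). The crop shows grey heads with eyes, so the choice holds. Next, how far to move.

```bash
cat >> h.py <<'E'
from scipy.spatial.transform import Rotation as R
def go(x,y,z,yaw=np.pi-.119):
    s=manip.get_state();r=R.from_euler("xyz",s["tcp_rot"])
    d=r.inv().apply(np.array([x,y,z])-s["tool_pos"]);w=-np.degrees((yaw-s["tcp_rot"][2]+np.pi/2)%np.pi-np.pi/2)
    print("delta",np.round(d*1000,1),"yaw deg",round(w,2),"t",s["clock"],"F",np.round(s["force"],2),"ff",s["finger_force"],"op",s["opening"],"tcp",np.round(s["tool_pos"],4),"rot",np.round(s["tcp_rot"],4))
E
python3 -c "
from h import *
go(.5255,-.0893,.2)"
```

```text
delta [-528.1 -553.    48.3] yaw deg -10.59 t 1.55 F [ 0.11  0.14 -0.34] ff 0.0 op 0.08525660536029955 tcp [0.187  0.5964 0.2482] rot [-3.1415  0.      2.8378]
```

Call:
send_rows(steps=[{"gripper": 1, "delta_pos": [-0.01, -0.01, 0], "yaw": 0}, {"gripper": 1, "delta_pos": [-0.03, -0.032, 0.003], "yaw": -1}, {"gripper": 1, "delta_pos": [-0.06, -0.063, 0.006], "yaw": -2}, {"gripper": 1, "delta_pos": [-0.09, -0.094, 0.009], "yaw": -3}, {"gripper": 1, "delta_pos": [-0.12, -0.126, 0.012], "yaw": -4}, {"gripper": 1, "delta_pos": [-0.15, -0.157, 0.015], "yaw": -5}, {"gripper": 1, "delta_pos": [-0.18, -0.188, 0.018], "yaw": -6}, {"gripper": 1, "delta_pos": [-0.21, -0.22, 0.021], "yaw": -7}, {"gripper": 1, "delta_pos": [-0.24, -0.251, 0.024], "yaw": -8}, {"gripper": 1, "delta_pos": [-0.27, -0.283, 0.026], "yaw": -9}, {"gripper": 1, "delta_pos": [-0.29, -0.304, 0.028], "yaw": -10}, {"gripper": 1, "delta_pos": [-0.3, -0.314, 0.03], "yaw": -10.6}], squeeze=80)

```text
clock: 2.75
tool_pos: [0.3798, 0.204, 0.2183]
tcp_rot: [-3.141, 0.001, 3.02]
force: [0.2, 0.2, -0.0]
opening: 0.086
finger_force: 0.0
```

```bash
python3 -c "
from h import *
go(.5255,-.0893,.2)"
```

```text
delta [-180.1 -273.5   18.6] yaw deg -0.13 t 2.75 F [ 0.17  0.16 -0.  ] ff 0.0 op 0.0860021486268201 tcp [0.3798 0.204  0.2183] rot [-3.1408e+00  7.0000e-04  3.0204e+00]
```

Call:
send_rows(steps=[{"gripper": 1, "delta_pos": [-0.01, -0.015, 0.001], "yaw": 0}, {"gripper": 1, "delta_pos": [-0.03, -0.045, 0.003], "yaw": 0}, {"gripper": 1, "delta_pos": [-0.052, -0.08, 0.006], "yaw": 0}, {"gripper": 1, "delta_pos": [-0.075, -0.115, 0.009], "yaw": 0}, {"gripper": 1, "delta_pos": [-0.1, -0.15, 0.012], "yaw": 0}, {"gripper": 1, "delta_pos": [-0.12, -0.185, 0.014], "yaw": 0}, {"gripper": 1, "delta_pos": [-0.142, -0.218, 0.016], "yaw": 0}, {"gripper": 1, "delta_pos": [-0.162, -0.247, 0.018], "yaw": 0}, {"gripper": 1, "delta_pos": [-0.174, -0.265, 0.018], "yaw": 0}, {"gripper": 1, "delta_pos": [-0.179, -0.2725, 0.018], "yaw": 0}, {"gripper": 1, "delta_pos": [-0.179, -0.2725, 0.018], "yaw": 0}, {"gripper": 1, "delta_pos": [-0.179, -0.2725, 0.018], "yaw": 0}])

```text
clock: 3.95
tool_pos: [0.5239, -0.0842, 0.2001]
tcp_rot: [3.141, -0.001, 3.023]
force: [-0.1, -0.0, 0.1]
opening: 0.0858
finger_force: 0.0
```

```bash
python3 -c "
from h import *
for i in range(3): go(.5255,-.0893,.055);grab_frame('side')"
```

```text
delta [ -2.4  -5.  145.1] yaw deg 0.01 t 3.95 F [-0.08 -0.04  0.1 ] ff 0.0 op 0.08575335641397995 tcp [ 0.5239 -0.0842  0.2001] rot [ 3.1410e+00 -1.2000e-03  3.0228e+00]
delta [ -2.4  -5.3 145.1] yaw deg 0.06 t 4.0 F [0.38 0.67 0.45] ff 0.0 op 0.08554712678591814 tcp [ 0.5239 -0.0838  0.2001] rot [ 3.1411e+00 -1.1000e-03  3.0236e+00]
delta [ -2.3  -5.5 145.2] yaw deg 0.08 t 4.05 F [0.36 0.03 0.57] ff 0.0 op 0.08535879593953616 tcp [ 0.524  -0.0837  0.2002] rot [ 3.1412e+00 -8.0000e-04  3.0240e+00]
```

Call:
send_rows(steps=[{"gripper": 1, "delta_pos": [-0.0023, -0.0055, 0.01], "yaw": 0}, {"gripper": 1, "delta_pos": [-0.0023, -0.0055, 0.035], "yaw": 0}, {"gripper": 1, "delta_pos": [-0.0023, -0.0055, 0.06], "yaw": 0}, {"gripper": 1, "delta_pos": [-0.0023, -0.0055, 0.085], "yaw": 0}, {"gripper": 1, "delta_pos": [-0.0023, -0.0055, 0.11], "yaw": 0}, {"gripper": 1, "delta_pos": [-0.0023, -0.0055, 0.13], "yaw": 0}, {"gripper": 1, "delta_pos": [-0.0023, -0.0055, 0.142], "yaw": 0}, {"gripper": 1, "delta_pos": [-0.0023, -0.0055, 0.145], "yaw": 0}, {"gripper": 1, "delta_pos": [-0.0023, -0.0055, 0.145], "yaw": 0}])

```text
clock: 5.0
tool_pos: [0.5263, -0.0904, 0.055]
tcp_rot: [3.142, -0.001, 3.023]
force: [-0.1, 0.4, 1.0]
opening: 0.0855
finger_force: 0.0
```

```bash
python3 -c "
from h import *
go(.5255,-.0893,.055)
f=grab_frame('side');t=grab_frame('top');go(.5255,-.0893,.055)
p=proj([.5255,-.0893,.055],f)[0].astype(int);q=proj([.5255,-.0893,.06],t)[0].astype(int)
c=lambda i,p:cv2.resize(i[p[1]-60:p[1]+60,p[0]-50:p[0]+50],None,fx=4,fy=4)
cv2.imwrite('pics/g1.png',np.hstack([c(f['color'],p),c(t['color'],q)]))"
```

```text
delta [ 0.9  1.  -0. ] yaw deg 0.03 t 5.0 F [-0.07  0.38  1.  ] ff 0.0 op 0.08551485678685207 tcp [ 0.5263 -0.0904  0.055 ] rot [ 3.1415e+00 -6.0000e-04  3.0231e+00]
delta [2.  1.2 1.2] yaw deg 0.03 t 5.1 F [ 0.73  0.62 -0.03] ff 0.0 op 0.08543080884495434 tcp [ 0.5274 -0.0907  0.0562] rot [-3.1413e+00  2.0000e-03  3.0231e+00]
```

View pics/g1.png

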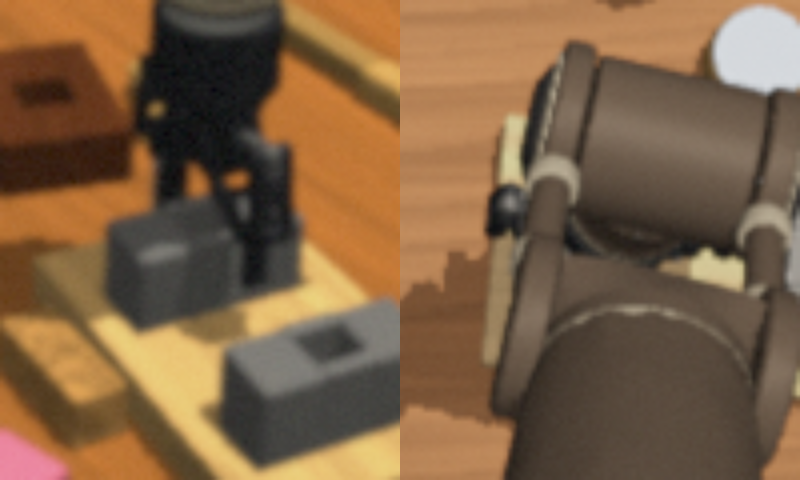

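The fingers straddle the left head (side crop: near finger at about (255,230), left part of the picture). Closing next.

Call:
send_rows(steps=[{"gripper": 0, "delta_pos": [0.001, 0.001, 0], "yaw": 0}, {"gripper": 0, "delta_pos": [0.001, 0.001, 0], "yaw": 0}, {"gripper": 0, "delta_pos": [0.001, 0.001, 0], "yaw": 0}, {"gripper": 0, "delta_pos": [0.001, 0.001, 0], "yaw": 0}, {"gripper": 0, "delta_pos": [0.001, 0.001, 0], "yaw": 0}, {"gripper": 0, "delta_pos": [0.001, 0.001, 0], "yaw": 0}, {"gripper": 0, "delta_pos": [0.001, 0.001, 0], "yaw": 0}, {"gripper": 0, "delta_pos": [0.001, 0.001, 0], "yaw": 0}], squeeze=80)

```text
clock: 5.9
tool_pos: [0.5265, -0.0903, 0.0565]
tcp_rot: [-3.14, 0.002, 3.024]
force: [-2.1, -2.3, 6.5]
opening: 0.0493
finger_force: 85.0
```

```bash
python3 -c "
from h import *
go(.5255,-.0893,.055)"
```

```text
delta [1.2 0.9 1.5] yaw deg 0.05 t 5.9 F [-2.07 -2.3   6.47] ff 84.99026656150818 op 0.049267289226325985 tcp [ 0.5265 -0.0903  0.0565] rot [-3.1404e+00  2.2000e-03  3.0235e+00]
```

Call:
send_rows(steps=[{"gripper": 0, "delta_pos": [0, 0, -0.003], "yaw": 0}, {"gripper": 0, "delta_pos": [0, 0, -0.01], "yaw": 0}, {"gripper": 0, "delta_pos": [0, 0, -0.02], "yaw": 0}, {"gripper": 0, "delta_pos": [0, 0, -0.03], "yaw": 0}, {"gripper": 0, "delta_pos": [0, 0, -0.04], "yaw": 0}, {"gripper": 0, "delta_pos": [0, 0, -0.05], "yaw": 0}, {"gripper": 0, "delta_pos": [0, 0, -0.055], "yaw": 0}, {"gripper": 0, "delta_pos": [0, 0, -0.055], "yaw": 0}, {"gripper": 0, "delta_pos": [0, 0, -0.055], "yaw": 0}, {"gripper": 0, "delta_pos": [0, 0, -0.055], "yaw": 0}, {"gripper": 0, "delta_pos": [0, 0, -0.055], "yaw": 0}])

```text
clock: 7.0
tool_pos: [0.5249, -0.0893, 0.1096]
tcp_rot: [3.141, -0.001, 3.023]
force: [0.1, -0.3, -6.7]
opening: 0.0492
finger_force: 84.0
```

```bash
cat >> h.py <<'E'
def weigh(n=14):
    F=[];T=[]
    for i in range(n):
        f=grab_frame("side");s=manip.get_state();F.append(s["force"]);T.append(np.r_[s["joint_torque"][1:3],s["wrist_torque"]])
    print("F",np.mean(F,0).round(3),"sd",np.std(F,0).round(2),"T",np.mean(T,0).round(3))
    return f
E
python3 -c "
from h import *
f=weigh();go(.5255,-.0893,.055)
p=proj([.5255,-.0893,.09],f)[0].astype(int)
cv2.imwrite('pics/l1.png',cv2.resize(f['color'][p[1]-60:p[1]+60,p[0]-60:p[0]+60],None,fx=4,fy=4))"
```

```text
F [-0.216  0.076 -7.393] sd [0.54 0.44 0.57] T [-4.0185e+01 -2.5089e+01  1.0000e-03 -1.3000e-02  3.0000e-03]
delta [ 0.1  0.1 55.3] yaw deg 0.01 t 7.7 F [-0.66 -1.15 -7.77] ff 84.04471635818481 op 0.04876591804002667 tcp [ 0.5256 -0.0894  0.1103] rot [-3.1416e+00  1.0000e-04  3.0228e+00]
```

View pics/l1.png

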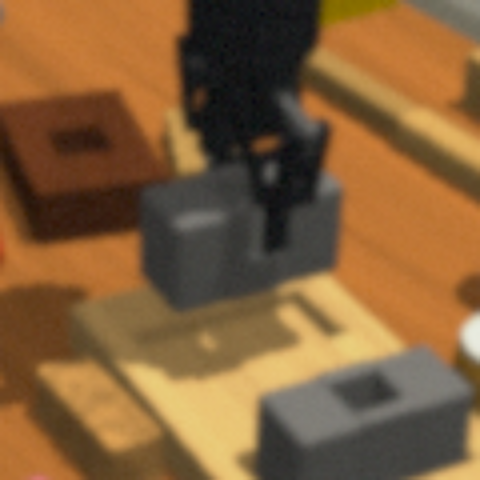

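The lifted left head hangs level and clear of the mould, with a weight of about 7.4 N. Setting it back now.

Call:
send_rows(steps=[{"gripper": 0, "delta_pos": [0, 0, 0.005], "yaw": 0}, {"gripper": 0, "delta_pos": [0, 0, 0.015], "yaw": 0}, {"gripper": 0, "delta_pos": [0, 0, 0.025], "yaw": 0}, {"gripper": 0, "delta_pos": [0, 0, 0.034], "yaw": 0}, {"gripper": 0, "delta_pos": [0, 0, 0.041], "yaw": 0}, {"gripper": 0, "delta_pos": [0, 0, 0.047], "yaw": 0}, {"gripper": 0, "delta_pos": [0, 0, 0.051], "yaw": 0}, {"gripper": 0, "delta_pos": [0, 0, 0.054], "yaw": 0}, {"gripper": 0, "delta_pos": [0, 0, 0.054], "yaw": 0}, {"gripper": 0, "delta_pos": [0, 0, 0.054], "yaw": 0}])

```text
clock: 8.7
tool_pos: [0.5262, -0.0896, 0.0566]
tcp_rot: [-3.141, 0.002, 3.023]
force: [0.1, -0.1, -6.0]
opening: 0.0491
finger_force: 84.2
```

```bash
python3 -c "
from h import *
go(.5255,-.0893,.055)"
```

```text
delta [0.7 0.2 1.6] yaw deg 0.01 t 8.7 F [ 0.11 -0.05 -5.99] ff 84.20962929725647 op 0.049107970992663834 tcp [ 0.5262 -0.0896  0.0566] rot [-3.1414e+00  1.5000e-03  3.0229e+00]
```

Nearly seated. I'll lower it another 1 mm, release, and rise.

Call:
send_rows(steps=[{"gripper": 0, "delta_pos": [0, 0, 0.001], "yaw": 0}, {"gripper": 0, "delta_pos": [0, 0, 0.0015], "yaw": 0}, {"gripper": 1, "delta_pos": [0, 0, 0.0015], "yaw": 0}, {"gripper": 1, "delta_pos": [0, 0, 0.0015], "yaw": 0}, {"gripper": 1, "delta_pos": [0, 0, 0.0015], "yaw": 0}, {"gripper": 1, "delta_pos": [0, 0, 0.0015], "yaw": 0}, {"gripper": 1, "delta_pos": [0, 0, 0.0015], "yaw": 0}, {"gripper": 1, "delta_pos": [0, 0, 0.0015], "yaw": 0}, {"gripper": 1, "delta_pos": [0, 0, -0.01], "yaw": 0}, {"gripper": 1, "delta_pos": [0, 0, -0.035], "yaw": 0}, {"gripper": 1, "delta_pos": [0, 0, -0.065], "yaw": 0}, {"gripper": 1, "delta_pos": [0, 0, -0.085], "yaw": 0}])

```text
clock: 9.9
tool_pos: [0.5266, -0.0897, 0.144]
tcp_rot: [-3.141, 0.003, 3.023]
force: [0.7, 0.2, 0.0]
opening: 0.0855
finger_force: 0.0
```

```bash
python3 -c "
from h import *
f=weigh(10);go(.5092,-.2253,.055)
for d in recognise('side','head_1'): print(np.round(d['xyz'],3),round(d['p'],2))
p=proj([.5255,-.0893,.07],f)[0].astype(int)
cv2.imwrite('pics/l2.png',cv2.resize(f['color'][p[1]-60:p[1]+60,p[0]-60:p[0]+60],None,fx=4,fy=4))"
```

```text
F [ 0.115 -0.135  0.314] sd [0.53 0.57 0.66] T [-3.5220e+01 -2.3293e+01 -1.5000e-02  1.1000e-02 -9.0000e-03]
delta [  -1. -137.   85.] yaw deg 0.01 t 10.4 F [-0.5   0.49  0.24] ff 0.0 op 0.0856955226393755 tcp [ 0.5247 -0.0892  0.14  ] rot [ 3.1413e+00 -2.4000e-03  3.0228e+00]
[ 0.494 -0.244  0.063] 0.95
[ 0.511 -0.111  0.064] 0.91
[ 0.275 -0.228  0.054] 0.8
[0.33  0.106 0.047] 0.76
[ 0.373 -0.44   0.056] 0.68
[ 0.706 -0.363  0.055] 0.58
```

View pics/l2.png

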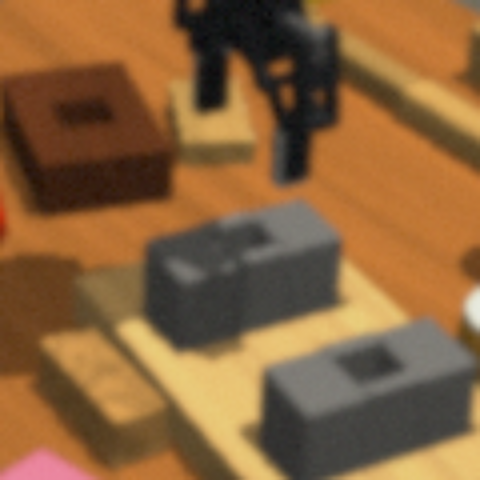

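The left head is seated level at (245,275) in the crop, and the fingers are clear. On to the right head.

Call:
send_rows(steps=[{"gripper": 1, "delta_pos": [0, -0.012, 0], "yaw": 0}, {"gripper": 1, "delta_pos": [0, -0.04, 0], "yaw": 0}, {"gripper": 1, "delta_pos": [-0.001, -0.075, 0], "yaw": 0}, {"gripper": 1, "delta_pos": [-0.001, -0.11, 0], "yaw": 0}, {"gripper": 1, "delta_pos": [-0.001, -0.13, 0], "yaw": 0}, {"gripper": 1, "delta_pos": [-0.001, -0.137, 0], "yaw": 0}, {"gripper": 1, "delta_pos": [-0.001, -0.137, 0], "yaw": 0}, {"gripper": 1, "delta_pos": [-0.001, -0.137, 0], "yaw": 0}])

```text
clock: 11.25
tool_pos: [0.51, -0.225, 0.141]
tcp_rot: [3.141, -0.001, 3.023]
force: [-0.4, 0.2, 0.3]
opening: 0.0857
finger_force: 0.0
```

```bash
python3 -c "
from h import *
grab_frame('side');grab_frame('side');grab_frame('side');go(.5092,-.2253,.055);grab_frame('side');go(.5092,-.2253,.055)"
```

```text
delta [ 0.9 -1.  86.1] yaw deg 0.09 t 11.4 F [0.05 1.18 0.62] ff 0.0 op 0.08550659642905019 tcp [ 0.5103 -0.2244  0.1411] rot [ 3.1412e+00 -5.0000e-04  3.0242e+00]
delta [ 1.1 -1.  86.2] yaw deg 0.1 t 11.45 F [ 0.52  0.22 -0.58] ff 0.0 op 0.08550084165174396 tcp [ 0.5104 -0.2245  0.1412] rot [ 3.1413e+00 -3.0000e-04  3.0243e+00]
```

Call:
send_rows(steps=[{"gripper": 1, "delta_pos": [0.001, -0.001, 0.01], "yaw": 0}, {"gripper": 1, "delta_pos": [0.001, -0.001, 0.03], "yaw": 0}, {"gripper": 1, "delta_pos": [0.001, -0.001, 0.05], "yaw": 0}, {"gripper": 1, "delta_pos": [0.001, -0.001, 0.07], "yaw": 0}, {"gripper": 1, "delta_pos": [0.001, -0.001, 0.082], "yaw": 0}, {"gripper": 1, "delta_pos": [0.001, -0.001, 0.085], "yaw": 0}, {"gripper": 1, "delta_pos": [0.001, -0.001, 0.085], "yaw": 0}])

```text
clock: 12.15
tool_pos: [0.5089, -0.2262, 0.0558]
tcp_rot: [3.141, -0.001, 3.023]
force: [-0.3, 0.5, -0.0]
opening: 0.0852
finger_force: 0.0
```

Call:
send_rows(steps=[{"gripper": 0, "delta_pos": [0, 0, 0], "yaw": 0}, {"gripper": 0, "delta_pos": [0, 0, 0], "yaw": 0}, {"gripper": 0, "delta_pos": [0, 0, 0], "yaw": 0}, {"gripper": 0, "delta_pos": [0, 0, 0], "yaw": 0}, {"gripper": 0, "delta_pos": [0, 0, 0], "yaw": 0}, {"gripper": 0, "delta_pos": [0, 0, 0], "yaw": 0}, {"gripper": 0, "delta_pos": [0, 0, 0], "yaw": 0}], squeeze=80)

```text
clock: 12.85
tool_pos: [0.5104, -0.2272, 0.0576]
tcp_rot: [-3.14, 0.003, 3.023]
force: [0.3, -0.1, 6.7]
opening: 0.0491
finger_force: 84.3
```

Call:
send_rows(steps=[{"gripper": 0, "delta_pos": [0, 0, -0.003], "yaw": 0}, {"gripper": 0, "delta_pos": [0, 0, -0.01], "yaw": 0}, {"gripper": 0, "delta_pos": [0, 0, -0.02], "yaw": 0}, {"gripper": 0, "delta_pos": [0, 0, -0.03], "yaw": 0}, {"gripper": 0, "delta_pos": [0, 0, -0.04], "yaw": 0}, {"gripper": 0, "delta_pos": [0, 0, -0.05], "yaw": 0}, {"gripper": 0, "delta_pos": [0, 0, -0.055], "yaw": 0}, {"gripper": 0, "delta_pos": [0, 0, -0.055], "yaw": 0}, {"gripper": 0, "delta_pos": [0, 0, -0.055], "yaw": 0}, {"gripper": 0, "delta_pos": [0, 0, -0.055], "yaw": 0}, {"gripper": 0, "delta_pos": [0, 0, -0.055], "yaw": 0}])

```text
clock: 13.95
tool_pos: [0.5087, -0.2262, 0.1106]
tcp_rot: [3.141, -0.001, 3.023]
force: [0.5, -0.2, -2.2]
opening: 0.0487
finger_force: 83.7
```

```bash
python3 -c "
from h import *
f=weigh();go(.5092,-.2253,.055)
p=proj([.5092,-.2253,.08],f)[0].astype(int)
cv2.imwrite('pics/r1.png',cv2.resize(f['color'][p[1]-60:p[1]+60,p[0]-70:p[0]+50],None,fx=4,fy=4))"
```

```text
F [ 0.261 -0.146 -2.811] sd [0.48 0.6  0.43] T [-3.9843e+01 -2.3717e+01  1.2000e-02 -1.4000e-02  4.0000e-03]
delta [ 0.1  1.1 56.3] yaw deg 0.01 t 14.65 F [-0.08  0.34 -2.44] ff 83.66116046905518 op 0.049433316954991244 tcp [ 0.5092 -0.2264  0.1113] rot [-3.1416  0.      3.0228]
```

View pics/r1.png

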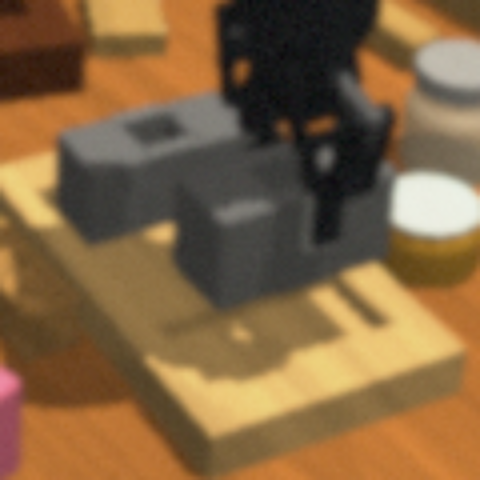

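The right head weighs about 2.9 N and is clear of the mould, so the left head is the heavier. Setting the right one back.

Call:
send_rows(steps=[{"gripper": 0, "delta_pos": [0, 0.0008, 0.005], "yaw": 0}, {"gripper": 0, "delta_pos": [0, 0.0008, 0.015], "yaw": 0}, {"gripper": 0, "delta_pos": [0, 0.0008, 0.025], "yaw": 0}, {"gripper": 0, "delta_pos": [0, 0.0008, 0.034], "yaw": 0}, {"gripper": 0, "delta_pos": [0, 0.0008, 0.041], "yaw": 0}, {"gripper": 0, "delta_pos": [0, 0.0008, 0.047], "yaw": 0}, {"gripper": 0, "delta_pos": [0, 0.0008, 0.051], "yaw": 0}, {"gripper": 0, "delta_pos": [0, 0.0008, 0.0535], "yaw": 0}, {"gripper": 0, "delta_pos": [0, 0.0008, 0.055], "yaw": 0}, {"gripper": 0, "delta_pos": [0, 0.0008, 0.0555], "yaw": 0}, {"gripper": 0, "delta_pos": [0, 0.0008, 0.0555], "yaw": 0}])

```text
clock: 15.75
tool_pos: [0.5091, -0.2256, 0.0577]
tcp_rot: [3.141, -0.001, 3.023]
force: [-5.2, 2.6, 9.1]
opening: 0.0487
finger_force: 84.9
```

Call:
send_rows(steps=[{"gripper": 1, "delta_pos": [0, 0, 0], "yaw": 0}, {"gripper": 1, "delta_pos": [0, 0, 0], "yaw": 0}, {"gripper": 1, "delta_pos": [0, 0, 0], "yaw": 0}, {"gripper": 1, "delta_pos": [0, 0, 0], "yaw": 0}, {"gripper": 1, "delta_pos": [0, 0, 0], "yaw": 0}, {"gripper": 1, "delta_pos": [0, 0, 0], "yaw": 0}, {"gripper": 1, "delta_pos": [0, 0, -0.01], "yaw": 0}, {"gripper": 1, "delta_pos": [0, 0, -0.035], "yaw": 0}, {"gripper": 1, "delta_pos": [0, 0, -0.065], "yaw": 0}, {"gripper": 1, "delta_pos": [0, 0, -0.085], "yaw": 0}, {"gripper": 1, "delta_pos": [0, 0, -0.085], "yaw": 0}])

```text
clock: 16.85
tool_pos: [0.5121, -0.2271, 0.1451]
tcp_rot: [-3.139, 0.008, 3.023]
force: [-0.1, 0.0, -0.3]
opening: 0.0855
finger_force: 0.0
```

```bash
python3 -c "
from h import *
f=weigh(5);go(.5258,-.0895,.055)
p=proj([.5092,-.2253,.06],f)[0].astype(int)
cv2.imwrite('pics/r2.png',cv2.resize(f['color'][p[1]-60:p[1]+60,p[0]-70:p[0]+50],None,fx=4,fy=4))"
```

```text
F [-0.166  0.283 -0.268] sd [0.34 0.35 0.74] T [-3.8419e+01 -2.4461e+01 -7.0000e-03 -2.0000e-03 -2.2000e-02]
delta [ -1.7 136.6  84.4] yaw deg 0.01 t 17.1 F [ 0.4   0.54 -0.19] ff 0.0 op 0.08520643461287225 tcp [ 0.5081 -0.225   0.1393] rot [ 3.1405e+00 -2.8000e-03  3.0228e+00]
```

View pics/r2.png

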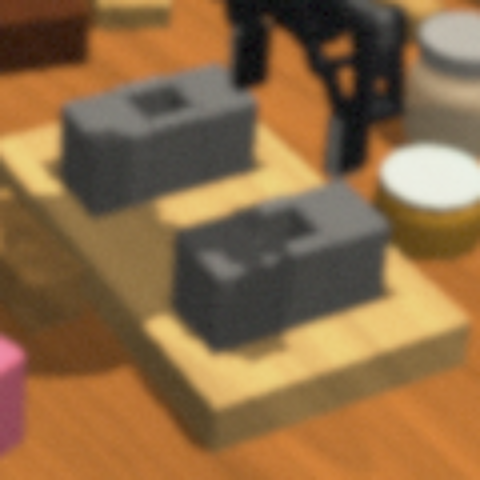

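Both heads look seated and level; the right one is at (280,270) in the crop. I'll check that numerically once the arm is away. Now for the heavy left head.

Call:
send_rows(steps=[{"gripper": 1, "delta_pos": [0, 0.012, 0], "yaw": 0}, {"gripper": 1, "delta_pos": [0, 0.04, 0], "yaw": 0}, {"gripper": 1, "delta_pos": [-0.001, 0.075, 0], "yaw": 0}, {"gripper": 1, "delta_pos": [-0.001, 0.11, 0], "yaw": 0}, {"gripper": 1, "delta_pos": [-0.001, 0.13, 0], "yaw": 0}, {"gripper": 1, "delta_pos": [-0.001, 0.1365, 0], "yaw": 0}, {"gripper": 1, "delta_pos": [-0.001, 0.1365, 0], "yaw": 0}, {"gripper": 1, "delta_pos": [-0.001, 0.1365, 0], "yaw": 0}])

```text
clock: 17.9
tool_pos: [0.5263, -0.0906, 0.1405]
tcp_rot: [-3.141, -0.0, 3.023]
force: [-0.5, -0.2, -0.5]
opening: 0.0853
finger_force: 0.0
```

```bash
python3 -c "
from h import *
[grab_frame('side') for i in range(4)];go(.5258,-.0895,.055)"
```

```text
delta [ 0.8  1.6 85.7] yaw deg -0.07 t 18.1 F [-0.17  0.51  0.38] ff 0.0 op 0.0856163139078163 tcp [ 0.5264 -0.0912  0.1407] rot [-3.1414 -0.      3.0213]
```

Call:
send_rows(steps=[{"gripper": 1, "delta_pos": [0.001, 0.001, 0.01], "yaw": 0}, {"gripper": 1, "delta_pos": [0.001, 0.001, 0.03], "yaw": 0}, {"gripper": 1, "delta_pos": [0.001, 0.001, 0.05], "yaw": 0}, {"gripper": 1, "delta_pos": [0.001, 0.001, 0.07], "yaw": 0}, {"gripper": 1, "delta_pos": [0.001, 0.001, 0.082], "yaw": 0}, {"gripper": 1, "delta_pos": [0.001, 0.001, 0.085], "yaw": 0}, {"gripper": 1, "delta_pos": [0.001, 0.001, 0.085], "yaw": 0}])

```text
clock: 18.8
tool_pos: [0.5252, -0.0892, 0.0552]
tcp_rot: [3.141, -0.001, 3.023]
force: [-0.5, 0.1, -0.4]
opening: 0.0852
finger_force: 0.0
```

Call:
send_rows(steps=[{"gripper": 0, "delta_pos": [0, 0, 0], "yaw": 0}, {"gripper": 0, "delta_pos": [0, 0, 0], "yaw": 0}, {"gripper": 0, "delta_pos": [0, 0, 0], "yaw": 0}, {"gripper": 0, "delta_pos": [0, 0, 0], "yaw": 0}, {"gripper": 0, "delta_pos": [0, 0, 0], "yaw": 0}, {"gripper": 0, "delta_pos": [0, 0, 0], "yaw": 0}, {"gripper": 0, "delta_pos": [0, 0, 0], "yaw": 0}], squeeze=80)

```text
clock: 19.5
tool_pos: [0.5268, -0.0896, 0.0571]
tcp_rot: [-3.141, 0.003, 3.023]
force: [0.0, -1.8, 6.1]
opening: 0.0488
finger_force: 85.3
```

Call:
send_rows(steps=[{"gripper": 0, "delta_pos": [0, 0, -0.003], "yaw": 0}, {"gripper": 0, "delta_pos": [0, 0, -0.01], "yaw": 0}, {"gripper": 0, "delta_pos": [0, 0, -0.025], "yaw": 0}, {"gripper": 0, "delta_pos": [0, 0, -0.045], "yaw": 0}, {"gripper": 0, "delta_pos": [0, 0, -0.065], "yaw": 0}, {"gripper": 0, "delta_pos": [0, 0, -0.085], "yaw": 0}, {"gripper": 0, "delta_pos": [0, 0, -0.1], "yaw": 0}, {"gripper": 0, "delta_pos": [0, 0, -0.11], "yaw": 0}, {"gripper": 0, "delta_pos": [0, 0, -0.11], "yaw": 0}, {"gripper": 0, "delta_pos": [0, 0, -0.11], "yaw": 0}])

```text
clock: 20.5
tool_pos: [0.5248, -0.0888, 0.1654]
tcp_rot: [3.141, -0.001, 3.023]
force: [-0.2, -0.1, -7.8]
opening: 0.0493
finger_force: 85.3
```

```bash
python3 -c "
from h import *
weigh(5);go(.5622,.142,.165)"
```

```text
F [ 0.383  0.306 -7.387] sd [0.35 0.38 0.26] T [-3.9169e+01 -2.7817e+01  6.0000e-03 -2.1000e-02 -3.0000e-03]
delta [ -9.8 233.7  -0.3] yaw deg 0.01 t 20.75 F [ 0.16  0.59 -7.87] ff 85.2506947517395 op 0.04865501771919804 tcp [ 0.5248 -0.0889  0.1647] rot [ 3.1413e+00 -2.2000e-03  3.0228e+00]
```

Call:
send_rows(steps=[{"gripper": 0, "delta_pos": [0, 0.008, 0], "yaw": 0}, {"gripper": 0, "delta_pos": [-0.001, 0.025, 0], "yaw": 0}, {"gripper": 0, "delta_pos": [-0.002, 0.05, 0], "yaw": 0}, {"gripper": 0, "delta_pos": [-0.003, 0.08, 0], "yaw": 0}, {"gripper": 0, "delta_pos": [-0.005, 0.11, 0], "yaw": 0}, {"gripper": 0, "delta_pos": [-0.006, 0.14, 0], "yaw": 0}, {"gripper": 0, "delta_pos": [-0.007, 0.17, 0], "yaw": 0}, {"gripper": 0, "delta_pos": [-0.009, 0.195, 0], "yaw": 0}, {"gripper": 0, "delta_pos": [-0.01, 0.215, 0], "yaw": 0}, {"gripper": 0, "delta_pos": [-0.01, 0.228, 0], "yaw": 0}, {"gripper": 0, "delta_pos": [-0.01, 0.234, 0], "yaw": 0}, {"gripper": 0, "delta_pos": [-0.01, 0.234, 0], "yaw": 0}])

```text
clock: 21.95
tool_pos: [0.563, 0.1426, 0.1655]
tcp_rot: [-3.141, -0.001, 3.024]
force: [0.4, 0.2, -7.0]
opening: 0.0487
finger_force: 85.2
```

Call:
send_rows(steps=[{"gripper": 0, "delta_pos": [0, 0, 0], "yaw": 0}, {"gripper": 0, "delta_pos": [0, 0, 0], "yaw": 0}, {"gripper": 0, "delta_pos": [0, 0, 0], "yaw": 0}, {"gripper": 0, "delta_pos": [0, 0, 0], "yaw": 0}, {"gripper": 0, "delta_pos": [0, 0, 0], "yaw": 0}, {"gripper": 0, "delta_pos": [0, 0, 0], "yaw": 0}, {"gripper": 0, "delta_pos": [0, 0, 0], "yaw": 0}, {"gripper": 0, "delta_pos": [0, 0, 0], "yaw": 0}])

```text
clock: 22.75
tool_pos: [0.5632, 0.1421, 0.1658]
tcp_rot: [-3.142, 0.0, 3.023]
force: [-0.3, -0.2, -7.9]
opening: 0.049
finger_force: 85.2
```

Run:
```python
from h import *
f=weigh(6);t=grab_frame("top");go(.5622,.142,.165)
# right head: colour fit as before (start: .5097,-.2255,-.1287), IoU cost; side mask compared with start
def gray(img,x,y,w,h):
    hsv=cv2.cvtColor(img,cv2.COLOR_BGR2HSV);g=((hsv[...,1]<70)&(hsv[...,2]<170)).astype(np.uint8);m=np.zeros_like(g)
    m[y-h:y+h,x-w:x+w]=g[y-h:y+h,x-w:x+w];k=cv2.connectedComponentsWithStats(m);return k[1]==1+k[2][1:,4].argmax()
print(fit(gray(t["color"],375,222,18,32),(.11,.05,.03,.075),t,(.508,-.224,-.12)))
a=gray(cv2.imread("pics/side0.png"),325,275,35,26);b=gray(f["color"],325,275,35,26)
for m in(a,b):
    ys,xs=np.nonzero(m);print("side",m.sum(),xs.min(),xs.max(),ys.min(),ys.max(),xs.mean().round(2),ys.mean().round(2))
cv2.imwrite("pics/end.png",np.hstack([f["color"][120:380,150:470],t["color"][120:380,180:460]]))
```

```text
F [-0.165  0.114 -7.32 ] sd [0.19 0.2  0.52] T [-4.3405e+01 -2.8138e+01  1.0000e-03 -2.8000e-02  1.6000e-02]
delta [ 1.  -0.2  0.7] yaw deg 0.02 t 23.1 F [ 0.3   0.26 -7.82] ff 85.16783237457275 op 0.04896717429384978 tcp [0.5632 0.1421 0.1657] rot [-3.1416e+00 -1.0000e-04  3.0229e+00]
(array([ 0.50887158, -0.22306908, -0.12759639]), np.float64(0.038491360212671744))
side 1508 298 351 256 296 324.13 275.73
side 1526 298 350 256 296 323.43 275.61
```

View pics/end.png

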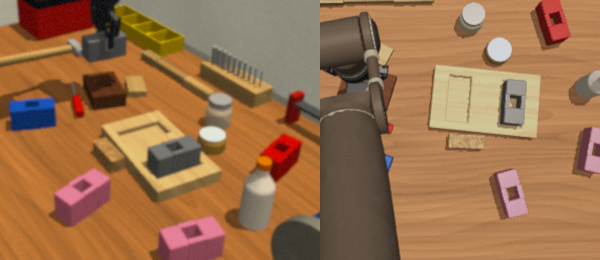

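The end view shows the heavy head held level above the dark block, at (105,47) in the picture's left half. The light head sits seated at its starting height, within about 2.5 mm of where it began, and the bystanders are in place.

```bash
python3 -c "
from cell import job
print(job.sign_off())"
```

```text
the job is handed in; nothing more can be done
None
```

The left head is the heavier (about 7.5 N against 2.9 N) and is held level above the middle of the hafting block; the lighter one is seated in the right cavity, and the job is handed in, though sign-off returned no verdict.

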